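# Replace the failed coil under the top coil of a take-apart transformer

## Task

The large flat coil at the bottom of the double stack on the transformer core has failed; its replacement lies in one half of the aluminium tray. Lift off the steel yoke and then the small coil above the failed one and set both down on the black mat, put the failed coil into the empty half of the tray, and slide the replacement down the same limb onto the base. Then put the small coil back on top of it and lay the yoke back squarely across both limbs; leave the tall coil on the other limb.

Things in the scene. Friction and masses are not known exactly. Their poses are not given: they have to be found in the camera images.
- core: U-shaped transformer core, fixed: a wooden base 76 x 164 x 20 mm with two upright square steel limbs, 20 x 20 mm, at y = +45 and -45 mm of its frame (x = 0). Origin at the centre of the base's underside, z up, y along the line of the limbs. Base top 20 mm, limb tops (bare steel, chamfered 3 mm all round) 88 mm above the origin.
- yoke: Laminated steel bar 22 x 112 x 22 mm, about 0.35 kg, that starts lying across the two limb tops. Origin at the centre of its underside, y along its length, z up. Loose, held by its weight only.
- upper_coil: Small square coil of thin copper wire on a black bobbin with flanges: 50 x 50 mm, 34 mm high, with a 28 x 28 mm square hole right through it along z. About 0.12 kg. Origin at the centre of its underside. It starts on the limb, on top of the failed coil, below the yoke. Its sides may be gripped anywhere.
- failed_coil: Large flat square coil, copper wire on a black bobbin: 60 x 60 mm, 30 mm high, with a 28 x 28 mm square hole through it along z. About 0.15 kg. Origin at the centre of its underside. It starts at the bottom of one limb (either of the two), resting on the base; its rim shows round the small coil above it.
- new_coil: The replacement, same shape and size as the failed coil: 60 x 60 mm, 30 mm high, 28 x 28 mm hole along z, origin at the centre of its underside, about 0.15 kg. It starts lying flat in one half of the tray.
- tall_coil: Tall square coil of thicker copper wire, 50 x 50 mm, 62 mm high, loose on the other limb; it stays there. Origin at the centre of its underside.
- tray: Low open aluminium tray, fixed, 80 x 157 mm, turned any way round; walls 17 mm high, 3 mm thick, and one across the middle: two halves of about 74 x 74 mm, centred at y = +38.5 and -38.5 mm, floor 6 mm up. Origin at the centre of its underside, y along its length. The new coil starts in the +y half. Coils in both halves stand 17 mm apart: grip them across the tray's width (x).
- mat: Black rubber mat with rounded corners, lying fixed on the worktop, 120 x 170 x 6 mm: the side area. Origin at the centre of its underside, y along its length, top 6 mm up.

How it is judged:
On the way, in this order (a step that is already met when the one before it is completed fails the run):
1. the yoke lies released on the mat (x of yoke in the frame of mat between -0.06 and 0.06 m and y of yoke in the frame of mat between -0.085 and 0.085 m and z of yoke in the frame of mat between 0.002 and 0.01 m and angle between yoke's own z axis and vertical below 0.1 rad and contact force between the fingers and yoke below 0.3 N and linear speed of yoke below 0.02 m/s), for 0.2 s.
2. the small upper coil stands released on the mat, the yoke still there (all of step 1 and x of upper_coil in the frame of mat between -0.06 and 0.06 m and y of upper_coil in the frame of mat between -0.085 and 0.085 m and z of upper_coil in the frame of mat between 0.002 and 0.01 m and angle between upper_coil's own z axis and vertical below 0.1 rad and contact force between the fingers and upper_coil below 0.3 N and linear speed of upper_coil below 0.02 m/s), for 0.2 s.
3. the failed coil lies released in a half of the tray (x of failed_coil in the frame of tray between -0.012 and 0.012 m and (y of failed_coil in the frame of tray between 0.0265 and 0.0505 m or y of failed_coil in the frame of tray between -0.0505 and -0.0265 m) and z of failed_coil in the frame of tray between 0.002 and 0.01 m and angle between failed_coil's own z axis and vertical below 0.08 rad and contact force between the fingers and failed_coil below 0.3 N), for 0.2 s.
4. the replacement coil is down on the base round the free limb, released (x of new_coil in the frame of core between -0.008 and 0.008 m and (y of new_coil in the frame of core between 0.037 and 0.053 m or y of new_coil in the frame of core between -0.053 and -0.037 m) and z of new_coil in the frame of core between 0.016 and 0.024 m and angle between new_coil's own z axis and vertical below 0.08 rad and contact force between the fingers and new_coil below 0.3 N), for 0.2 s.
At the end, for the whole second after the job is handed in: Replacement flat on the base round the free limb (8 mm), small coil flat on it, yoke flat across both limbs (centred to 8 mm, in line to 0.12 rad), failed coil flat in a half of the tray (12 mm off its centre at most), tall coil on its limb; all released and at rest (all of step 3 and all of step 4 and z of upper_coil in the frame of new_coil between 0.026 and 0.034 m and horizontal distance between upper_coil and new_coil below 0.012 m and angle between upper_coil's own z axis and vertical below 0.08 rad and x of yoke in the frame of core between -0.008 and 0.008 m and y of yoke in the frame of core between -0.008 and 0.008 m and z of yoke in the frame of core between 0.084 and 0.092 m and angle between yoke's own z axis and vertical below 0.06 rad and angle between the y axis of yoke and the y axis of core, either way round below 0.12 rad and linear speed of each of yoke, upper_coil, failed_coil, new_coil, tall_coil below 0.02 m/s and contact force between the fingers and yoke below 0.3 N and contact force between the fingers and upper_coil below 0.3 N and contact force between the fingers and tall_coil below 0.3 N); the robot touches nothing.
It fails at once if the tall coil is shifted by more than 15 mm or tipped (distance of tall_coil from where it was at the start of the episode above 0.015 m or angle between tall_coil's own z axis and vertical above 0.2 rad).
It also fails if it takes over 128 s, if anything falls off the work surface, if the arm or the gripper's body presses on something with over 40 N, if the wrist force passes 120 N, or if a joint passes its speed limit or range.

## Robot

A 7-joint arm with a two-finger parallel gripper is mounted at the origin on a cart in front of the work surface, level with it; the furniture and walls round the work are solid. World frame = base frame: x ahead of the robot, y to its left, z up, the work surface at z = 0. Lengths are in m, angles in rad, forces in N, time in s.
With the tool pointing down it reaches from about 0.4 to 0.85 m from the base axis. Payload 10.4 kg.
Tool frame: the origin (TCP) lies on the centre line of the jaws, within the pads' length; the fingertips stand 22 mm ahead of it and the grasp point (between the pads) lies 3 mm ahead of it (ctrl.finger_overhang is the z of the fingertips in the tool frame, in m); z points along the fingers, y is the line along which they close (so a half turn about z gives the same grasp; the last joint's range is limited). The gripper opens to 87 mm and grips with 3 to 60 N. Pads are 19 mm wide; open, the fingers measure 117 mm over their backs; the gripper's body (75 mm by 190 mm) begins 51 mm behind the grasp point.
Start: joints at [1.133, 0.332, -0.065, 1.46, 0.022, 1.35, -0.088], TCP at [0.252, -0.572, 0.245] pointing down, gripper open.
Joint ranges: [-2.6, 2.6], [-0.5, 2.12], [-1.47, 1.34], [0.16, 2.42], [-1.27, 4.41], [0.06, 2.06], [-2.6, 2.6]. Speed limits (rad/s): [2.22, 2.22, 2.79, 2.79, 3.14, 3.14, 3.14].

## Interface

Orientations are given as a rotation vector (axis times angle).
In Python, from workcell import monitor, grab_frame, camera_params, job_done, nets, ctrl gives the robot as it stands.
- The arm moves only by the tool step_arm, never from a script. Its argument "increments" is a list of rows, each an object with "offset": the shift along the tool's x, y, z in mm, a list of three; "twist": the turn about the tool's z in degrees. A call has exactly 10 rows; each row shifts and turns the commanded pose from where the row before left it, along the tool's axes as they then stand; what a row does not reach is not made up. A row lasts 1/8 s, in which the tool goes at most 62.5 mm and 10.7 degrees, less where a joint would pass 70% of its speed; a pose out of reach is approached as far as the arm can. A call with a gripper value outside its range is refused whole. "hand" is the finger opening in mm, from 0 to 87, set as the call begins (left out, the last holds). The fingers move at their own pace and stop on an object; "grip_force" is the grip in N (left out, the last holds). Time passes only in rows, so rows that do not move let the fingers close, or fill a call up. It gives the time, the measured TCP pose, the force, the opening and the grip force at its end, in the units of the state.
- monitor.observe(): the state, without advancing time (a new reading comes with each control period).
- grab_frame(name): name is "scene" or "top"; returns (picture, depth): 400x640x3 uint8, red, green, blue; 400x640 float32, m along the optical axis (not along the pixel's ray), 0 where there is no reading.
- camera_params(name): a dict with "fx", "fy", "cx", "cy" (pixels), "k1" (the pictures are not rectified: a ray, as slopes to the right and down, at radius r is drawn at 1 + k1 r^2 times it, then the intrinsics apply), "camera_from_world" (4x4, takes a point from world to camera coordinates). Camera axes: x right, y down, z forward; pixel columns grow to the right and rows downward; lengths in m; the calibration is good to about 2 mm. A picture is of the moment at which its call begins. camera_params takes no time and is no camera call.
- job_done(): hands the job in; it is judged then, once.
Trained networks look in the newest picture that a camera, given by its name, has taken for a name from the list of things; names that differ only in an ending like _2 or _b are one class to them, and where a whole thing is asked for, a point or a joint stands for the part that bears it (a point fixed in the world has none). Each returns a list of dicts, best first, with "score" (0 to 1); they miss things now and then, are a little off and sometimes report something else, mostly with a low value. They report only what shows in the picture. A call takes as long as a camera call.
- nets.search_frame(camera, label): "at" ([x, y, z] in m, in the coordinates of the camera as it stood for that picture, good to about 4 mm: the middle of the surface that is visible of it).
The state is a dict: "time_s": time; "q": joint angles; "joint_vel": joint speeds; "tau": joint torques, N m; "tcp_pos": TCP position; "tcp_rot": TCP orientation; "ft_force": force on the tool from outside, world axes, zero at the start; "torque": the same for the moment, N m; "width": finger opening in m; "grip_force": force on a finger pad.
Only numpy, scipy, OpenCV 4.12 (cv2) and the standard library are available. Lean on these libraries where they do the work, as an engineer would, in place of code of your own. Each camera call takes 0.05 s, during which the arm holds its last target. There are 200 camera calls.

## Working session

There is one attempt and no reset: what is moved stays moved. The work goes in short steps, Python scripts to look and compute and a tool call to move; the robot and the scene stay as the last step left them, time stands still between calls to the robot, and variables do not carry over. Pictures are saved under pics/ and viewed, at most 14 in all, crops included, and the job is handed in when it is done.

Besides the shell and the picture viewer there is one more tool, called after "Request:" as name(argument=value, ...), one argument or row to a line, values as JSON. step_arm: Moves the arm, as the interface text tells. Its arguments: {"type":"object","properties":{"increments":{"type":"array","items":{"type":"object","properties":{"offset":{"type":"array","items":{"type":"number"}},"twist":{"type":"number"}}}},"hand":{"type":"number"},"grip_force":{"type":"number"}},"required":["increments"]}

```bash
mkdir -p pics; cat > h.py <<'E'
import numpy as np, cv2
from workcell import monitor, grab_frame, camera_params, job_done, nets, ctrl
from scipy.spatial.transform import Rotation as R
def cloud(name):
    """world points per pixel (400,640,3), picture"""
    im,d=grab_frame(name); return im,lift(name,d)
def lift(name,d):
    p=camera_params(name); K=np.array([[p['fx'],0,p['cx']],[0,p['fy'],p['cy']],[0,0,1.]])
    u,v=np.meshgrid(np.arange(640.),np.arange(400.))
    r=cv2.undistortPoints(np.stack([u,v],-1).reshape(-1,1,2),K,np.array([p['k1'],0,0,0.])).reshape(400,640,2)
    c=np.concatenate([r*d[...,None],d[...,None]],-1)
    T=np.linalg.inv(p['camera_from_world']); w=c@T[:3,:3].T+T[:3,3]; w[d==0]=np.nan; return w
def save(im,f): cv2.imwrite('pics/'+f,im[...,::-1])
def w(name,at):
    T=np.linalg.inv(camera_params(name)['camera_from_world']); return T[:3,:3]@np.array(at)+T[:3,3]
E
python3 - <<'E'
from h import *
s=monitor.observe(); print(s['time_s'],s['tcp_pos'],s['tcp_rot'],s['width'],R.from_rotvec(s['tcp_rot']).as_matrix().round(3),ctrl.finger_overhang)
for n in('top','scene'):
    im,W=cloud(n); save(im,n+'0.png'); np.save(n+'0.npy',W)
    T=np.linalg.inv(camera_params(n)['camera_from_world']); print(n,T.round(3).tolist())
    for l in ['core','yoke','upper_coil','failed_coil','new_coil','tall_coil','tray','mat']:
        r=nets.search_frame(n,l); print(l,[(w(n,x['at']).round(3).tolist(),round(x['score'],2)) for x in r[:3]])
E
```

```text
0.0 [ 0.25174545 -0.57166317  0.24375631] [-3.07290204e+00 -6.46709112e-01  5.34812097e-04] 0.08718062301202738 [[ 0.915  0.403 -0.001]
 [ 0.403 -0.915  0.001]
 [-0.    -0.001 -1.   ]] 0.022
top [[-0.024, -0.99, 0.14, 0.339], [-0.999, 0.02, -0.031, 0.035], [0.028, -0.141, -0.99, 0.989], [0.0, 0.0, 0.0, 1.0]]
core [([0.403, 0.209, 0.02], 0.59), ([0.399, 0.265, 0.082], 0.48)]
yoke [([0.415, 0.219, 0.112], 0.56)]
upper_coil [([0.399, 0.268, 0.084], 0.72)]
failed_coil [([0.393, 0.244, 0.047], 0.45), ([0.412, 0.167, 0.084], 0.22)]
new_coil [([0.53, -0.19, 0.042], 0.75), ([0.401, 0.204, 0.02], 0.31)]
tall_coil [([0.411, 0.164, 0.084], 0.66)]
tray [([0.581, -0.159, 0.006], 0.82)]
mat [([0.57, 0.037, 0.003], 0.95)]
scene [[-0.706, -0.53, 0.469, 0.096], [-0.708, 0.51, -0.489, 0.448], [0.02, -0.677, -0.736, 0.709], [0.0, 0.0, 0.0, 1.0]]
core [([0.39, 0.22, 0.017], 0.61)]
yoke [([0.412, 0.225, 0.109], 0.62)]
upper_coil [([0.392, 0.271, 0.083], 0.75), ([0.567, 0.036, 0.003], 0.71)]
failed_coil [([0.388, 0.287, 0.034], 0.9), ([0.588, -0.152, 0.007], 0.36)]
new_coil [([0.534, -0.181, 0.034], 0.73)]
tall_coil [([0.398, 0.183, 0.051], 0.77)]
tray [([0.585, -0.155, 0.008], 0.72)]
mat [([0.565, 0.04, 0.004], 0.93)]
```

View pics/top0.png

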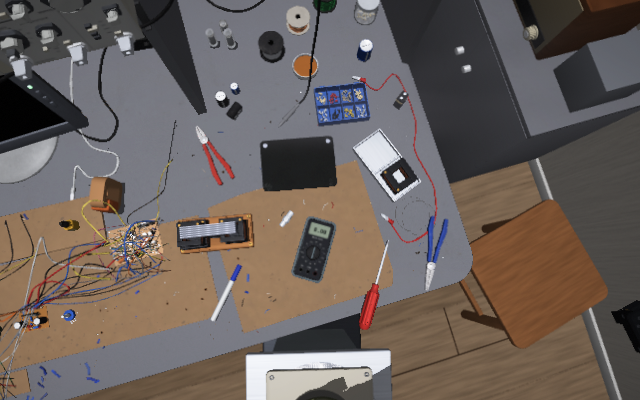

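View pics/scene0.png

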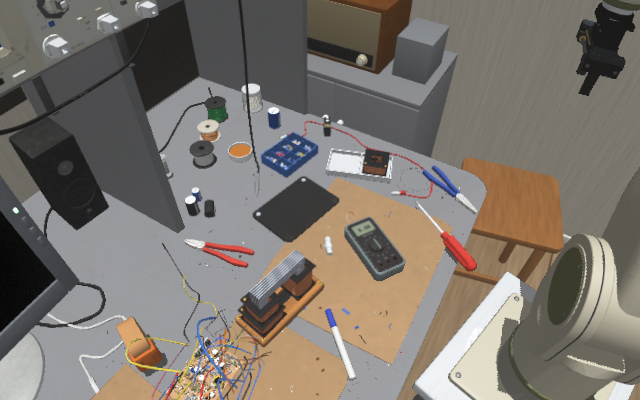

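```bash
cat >> h.py <<'E'
def rect(W,c,rad,z0,z1,show=''):
    """min area rect of points near c within heights"""
    m=(np.hypot(W[...,0]-c[0],W[...,1]-c[1])<rad)&(W[...,2]>z0)&(W[...,2]<z1)
    n,lab,st,_=cv2.connectedComponentsWithStats(m.astype(np.uint8))
    if n<2: return None
    k=1+np.argmax(st[1:,4]); P=W[lab==k]
    (cx,cy),(a,b),t=cv2.minAreaRect((P[:,:2]*1000).astype(np.float32))
    if a>b: t+=90; a,b=b,a   # t now: direction of short side + 90 = long side
    # long-side direction
    B=cv2.boxPoints(cv2.minAreaRect((P[:,:2]*1000).astype(np.float32))); e=[B[1]-B[0],B[2]-B[1]]
    L=max(e,key=np.linalg.norm); ang=np.degrees(np.arctan2(L[1],L[0]))%180
    print(show,'c',np.round([cx,cy],1),'size',np.round([a,b],1),'long ang',round(ang,1),'z',round(np.median(P[:,2])*1000,1),len(P))
E
python3 - <<'E'
from h import *
for n in('top','scene'):
    W=np.load(n+'0.npy'); print(n)
    rect(W,(.413,.222),.09,.100,.125,'yoke')
    rect(W,(.395,.27),.06,.076,.095,'upper')
    rect(W,(.41,.165),.06,.076,.095,'tall')
    rect(W,(.40,.22),.13,.012,.027,'base')
    rect(W,(.395,.27),.08,.045,.055,'failed')
    rect(W,(.53,-.19),.06,.03,.045,'new')
    rect(W,(.56,-.155),.15,.004,.045,'tray')
    rect(W,(.56,-.155),.15,.013,.022,'traywall')
    rect(W,(.57,.037),.15,.003,.009,'mat')
E
```

```text
top
yoke c [416.1 221.3] size [ 22.3 112. ] long ang 95.1 z 110.5 641
upper c [411.4 262.3] size [50.5 55.8] long ang 93.8 z 84.6 316
tall c [418.7 178. ] size [50.2 50.4] long ang 93.4 z 82.5 332
base c [416.  221.6] size [ 76.6 163.7] long ang 94.5 z 20.6 981
failed c [393.4 262.4] size [21.7 60.2] long ang 95.6 z 51.4 113
new c [ 536.9 -191.4] size [59.7 60. ] long ang 33.0 z 36.4 535
tray c [ 568.8 -170.7] size [ 90.5 157.6] long ang 35.4 z 8.9 2240
traywall c [ 565.9 -166.6] size [ 80.7 157.2] long ang 35.1 z 16.7 284
mat c [534.3  24.6] size [242.9 248.5] long ang 67.7 z 5.6 6153
scene
yoke c [413.9 219.7] size [ 24.2 113.1] long ang 95.5 z 109.4 925
upper c [409.4 250.2] size [50.8 78.3] long ang 93.4 z 83.4 507
tall c [399.7 186.2] size [23.1 74.5] long ang 99.8 z 82.1 304
base c [411.6 220.8] size [ 75.2 164.5] long ang 93.2 z 19.6 1440
failed c [410.  263.9] size [60.6 61. ] long ang 94.9 z 50.3 382
new c [ 534.3 -192.7] size [60.2 65.6] long ang 123.1 z 35.3 355
tray c [ 572.6 -181. ] size [118.1 156.7] long ang 35.3 z 11.9 1656
traywall c [ 563.  -167.4] size [ 84.9 156.7] long ang 35.3 z 15.8 253
mat c [525.7  50.3] size [213.1 236.4] long ang 93.6 z 4.9 4123
```

The top picture shows the core at (215,232), the mat at (298,163) and the tray at (388,165) with the new coil in its lower right half. The scene picture agrees: the double stack is on the core's far (+y) limb. I still need the mat's pose, so I'll get it from its colour.

```bash
cat >> h.py <<'E'
def to(x,y,z,yang=None):
    """remaining move in mm along tool axes: as now, and after the twist"""
    s=monitor.observe(); M=R.from_rotvec(s['tcp_rot']).as_matrix(); d=np.array([x,y,z])-np.array(s['tcp_pos'])*1000
    a=np.degrees(np.arctan2(M[1,1],M[0,1])); tw=0
    if yang is not None: tw=-((yang-a+90)%180-90)
    M2=M@R.from_rotvec([0,0,np.radians(tw)]).as_matrix()
    print('off now',(M.T@d).round(1),'twist',round(tw,1),'off after twist',(M2.T@d).round(1),'q7',round(s['q'][6],2),'yang',round(a,1),'t',round(s['time_s'],2))
E
python3 - <<'E'
from h import *
for n in('top','scene'):
    W=np.load(n+'0.npy'); im=cv2.imread('pics/'+n+'0.png').astype(int)
    m=(im.max(2)<45)&(np.hypot(W[...,0]-.567,W[...,1]-.037)<.12)&(W[...,2]<.012)&(W[...,2]>0)
    V=W.copy(); V[~m]=np.nan; rect(V,(.567,.037),.12,0,.012,'mat '+n)
to(440,-350,245,5)
E
```

```text
mat top c [572.4  35.1] size [116.6 167.5] long ang 93.7 z 6.5 3338
off now [ 261.6 -127.4   -0.4] twist -71.2 off after twist [204.8 206.7  -0.4] q7 -0.09 yang -66.2 t 0.9
```

Request:
step_arm(
  increments=[
    {"twist": -10.2},
    {"twist": -10.2},
    {"twist": -10.2},
    {"twist": -10.2},
    {"twist": -10.2},
    {"twist": -10.2},
    {"twist": -10},
    {"offset": [41,41,0]},
    {"offset": [41,41,0]},
    {"offset": [41,41,0]},
  ],
  hand=60,
  grip_force=25,
)

```text
invalid input at $.increments[0]: expected keys offset, twist
```

```bash
python3 -c "
from h import *
to(415,221,160,5)"
```

```text
off now [ 468.9 -660.1   84.5] twist -71.2 off after twist [775.8 231.6  84.5] q7 -0.09 yang -66.2 t 0.9
```

Request:
step_arm(
  increments=[
    {"offset": [0,0,0],"twist": -10.2},
    {"offset": [0,0,0],"twist": -10.2},
    {"offset": [0,0,0],"twist": -10.2},
    {"offset": [0,0,0],"twist": -10.2},
    {"offset": [0,0,0],"twist": -10.2},
    {"offset": [0,0,0],"twist": -10.2},
    {"offset": [0,0,0],"twist": -10},
    {"offset": [41,41,0],"twist": 0},
    {"offset": [41,41,0],"twist": 0},
    {"offset": [41,41,0],"twist": 0},
  ],
  hand=60,
  grip_force=25,
)

```text
time_s: 2.15
tcp_pos: [0.3648, -0.4374, 0.2447]
tcp_rot: [2.123, 2.315, -0.0]
ft_force: [0.6, 0.0, -0.4]
width: 0.0601
grip_force: 0.0
```

```bash
python3 -c "
from h import *
to(415,221,160,5)"
```

```text
off now [651.6 106.8  84.5] twist -0.1 off after twist [651.5 107.4  84.5] q7 0.82 yang 4.9 t 2.15
```

Request:
step_arm(
  increments=[
    {"offset": [54,25,0],"twist": 0},
    {"offset": [55,25,0],"twist": 0},
    {"offset": [55,25,0],"twist": 0},
    {"offset": [55,25,0],"twist": 0},
    {"offset": [55,7,0],"twist": 0},
    {"offset": [55,0,0],"twist": 0},
    {"offset": [55,0,0],"twist": 0},
    {"offset": [55,0,0],"twist": 0},
    {"offset": [55,0,10],"twist": 0},
    {"offset": [55,0,10],"twist": 0},
  ],
)

```text
time_s: 3.4
tcp_pos: [0.4226, 0.119, 0.2247]
tcp_rot: [2.122, 2.314, 0.001]
ft_force: [1.4, -0.2, 0.5]
width: 0.0596
grip_force: 0.0
```

```bash
python3 -c "
from h import *
to(415,221,117,5)"
```

```text
off now [102.4   1.1 107.6] twist -0.1 off after twist [102.4   1.2 107.6] q7 -0.25 yang 4.9 t 3.4
```

Request:
step_arm(
  increments=[
    {"offset": [52,1,0],"twist": 0},
    {"offset": [50,0,0],"twist": 0},
    {"offset": [0,0,35],"twist": 0},
    {"offset": [0,0,35],"twist": 0},
    {"offset": [0,0,20],"twist": 0},
    {"offset": [0,0,19.5],"twist": 0},
    {"offset": [0,0,0],"twist": 0},
    {"offset": [0,0,0],"twist": 0},
    {"offset": [0,0,0],"twist": 0},
    {"offset": [0,0,0],"twist": 0},
  ],
)

```text
time_s: 4.65
tcp_pos: [0.4154, 0.2191, 0.1156]
tcp_rot: [2.123, 2.315, 0.001]
ft_force: [-0.9, 0.3, 0.5]
width: 0.0599
grip_force: 0.0
```

```bash
python3 -c "
from h import *
to(415,221,115,5)
im,W=cloud('top'); save(im[180:280,160:290].repeat(5,0).repeat(5,1),'g1.png')
im,W=cloud('scene'); save(im[220:360,200:360].repeat(4,0).repeat(4,1),'g1s.png')"
```

```text
off now [ 1.9 -0.2  0.6] twist -0.0 off after twist [ 1.9 -0.2  0.6] q7 -0.67 yang 5.0 t 4.65
```

View pics/g1s.png

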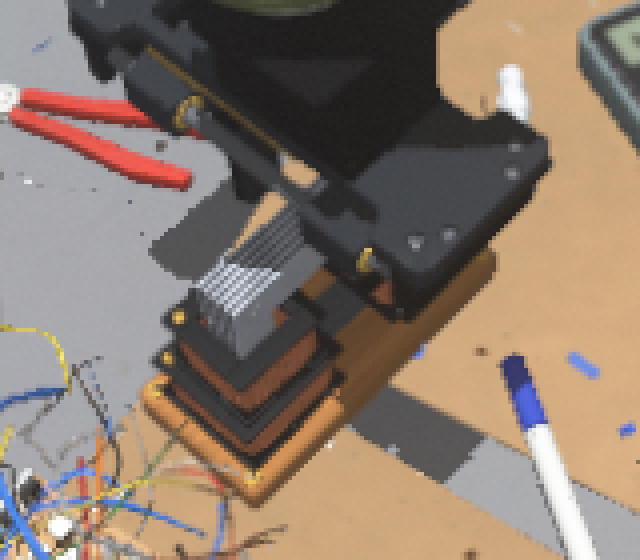

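The fingers straddle the middle of the yoke, at about (290,230) in this crop. I'll close and lift.

Request:
step_arm(
  increments=[
    {"offset": [2,0,0],"twist": 0},
    {"offset": [0,0,0],"twist": 0},
    {"offset": [0,0,0],"twist": 0},
    {"offset": [0,0,0],"twist": 0},
    {"offset": [0,0,0],"twist": 0},
    {"offset": [0,0,0],"twist": 0},
    {"offset": [0,0,0],"twist": 0},
    {"offset": [0,0,-5],"twist": 0},
    {"offset": [0,0,-15],"twist": 0},
    {"offset": [0,0,-20],"twist": 0},
  ],
  hand=10,
  grip_force=35,
)

```text
time_s: 6.0
tcp_pos: [0.4144, 0.2211, 0.1559]
tcp_rot: [-2.122, -2.316, 0.001]
ft_force: [0.3, 0.3, -3.8]
width: 0.0217
grip_force: 35.0
```

```bash
python3 -c "
from h import *
to(613,38,100,4)
to(613,38,34.5,4)"
```

```text
off now [-199.6  181.9   55.7] twist 1.0 off after twist [-196.5  185.4   55.7] q7 -0.62 yang 5.0 t 6.0
off now [-199.6  182.   121.2] twist 1.0 off after twist [-196.5  185.4  121.2] q7 -0.62 yang 5.0 t 6.0
```

Request:
step_arm(
  increments=[
    {"offset": [-40,36,0],"twist": 0},
    {"offset": [-40,36,0],"twist": 0},
    {"offset": [-40,37,0],"twist": 0},
    {"offset": [-40,37,0],"twist": 0},
    {"offset": [-39.6,36,10],"twist": 1},
    {"offset": [0,0,35],"twist": 0},
    {"offset": [0,0,35],"twist": 0},
    {"offset": [0,0,25],"twist": 0},
    {"offset": [0,0,10],"twist": 0},
    {"offset": [0,0,0],"twist": 0},
  ],
)

```text
time_s: 7.25
tcp_pos: [0.6135, 0.0379, 0.0405]
tcp_rot: [-2.143, -2.297, 0.0]
ft_force: [0.5, -1.0, -3.9]
width: 0.022
grip_force: 35.0
```

```bash
python3 -c "
from h import *
to(613,38,34,4); print(monitor.observe()['ft_force'])"
```

```text
off now [ 0.2 -0.5  6.5] twist -0.0 off after twist [ 0.2 -0.5  6.5] q7 -0.39 yang 4.0 t 7.25
[ 0.50282749 -1.04032031 -3.85804512]
```

Request:
step_arm(
  increments=[
    {"offset": [0,0,4],"twist": 0},
    {"offset": [0,0,1.5],"twist": 0},
    {"offset": [0,0,1],"twist": 0},
    {"offset": [0,0,0.5],"twist": 0},
    {"offset": [0,0,0],"twist": 0},
    {"offset": [0,0,0],"twist": 0},
    {"offset": [0,0,0],"twist": 0},
    {"offset": [0,0,0],"twist": 0},
    {"offset": [0,0,0],"twist": 0},
    {"offset": [0,0,0],"twist": 0},
  ],
)

```text
time_s: 8.5
tcp_pos: [0.6135, 0.038, 0.0332]
tcp_rot: [2.143, 2.297, 0.0]
ft_force: [-0.3, -0.3, -1.4]
width: 0.0215
grip_force: 35.0
```

Request:
step_arm(
  increments=[
    {"offset": [0,0,0],"twist": 0},
    {"offset": [0,0,0],"twist": 0},
    {"offset": [0,0,0],"twist": 0},
    {"offset": [0,0,0],"twist": 0},
    {"offset": [0,0,-10],"twist": 0},
    {"offset": [0,0,-30],"twist": 0},
    {"offset": [0,0,-40],"twist": 0},
    {"offset": [0,0,-40],"twist": 0},
    {"offset": [40,-38,0],"twist": 0},
    {"offset": [40,-38,0],"twist": 0},
  ],
  hand=72,
)

```text
time_s: 9.75
tcp_pos: [0.5315, 0.1136, 0.1542]
tcp_rot: [2.143, 2.295, 0.002]
ft_force: [-0.4, 1.1, -0.1]
width: 0.0721
grip_force: 0.0
```

```bash
python3 -c "
from h import *
im,W=cloud('top'); np.save('t1.npy',W); rect(W,(.613,.038),.08,.02,.04,'yoke')
rect(W,(.411,.266),.05,.076,.095,'upper')
rect(W,(.411,.266),.06,.04,.06,'failed')
rect(W,(.419,.177),.05,.06,.095,'tall')
im,W=cloud('scene'); rect(W,(.613,.038),.08,.02,.04,'yoke s')
rect(W,(.411,.266),.05,.076,.095,'upper')
rect(W,(.419,.177),.05,.06,.095,'tall')
to(411,266,100,5)"
```

```text
yoke c [616.7   1.4] size [23.  37.9] long ang 94.0 z 28.3 151
upper c [410.9 264.1] size [50.  51.2] long ang 94.0 z 84.8 535
failed c [412.7 264.1] size [59.1 60.3] long ang 5.4 z 51.7 213
tall c [418.4 177.8] size [50.5 50.6] long ang 94.7 z 82.7 554
yoke s c [609.4  70.7] size [23.3 49.5] long ang 95.8 z 26.4 191
upper c [408.6 263.6] size [50.7 51.9] long ang 3.8 z 83.3 757
tall c [417.4 175.7] size [49.7 51.3] long ang 4.4 z 81.9 763
off now [ 156.8 -105.6   54.2] twist -0.6 off after twist [ 157.9 -104.    54.2] q7 -0.44 yang 4.4 t 9.85
```

Request:
step_arm(
  increments=[
    {"offset": [40,-26,0],"twist": -0.6},
    {"offset": [40,-26,0],"twist": 0},
    {"offset": [40,-26,0],"twist": 0},
    {"offset": [36,-26.5,0],"twist": 0},
    {"offset": [0,0,30],"twist": 0},
    {"offset": [0,0,30],"twist": 0},
    {"offset": [0,0,17],"twist": 0},
    {"offset": [0,0,0],"twist": 0},
    {"offset": [0,0,0],"twist": 0},
    {"offset": [0,0,0],"twist": 0},
  ],
)

```text
time_s: 11.1
tcp_pos: [0.4165, 0.2603, 0.077]
tcp_rot: [2.131, 2.307, 0.002]
ft_force: [0.1, 0.3, 0.5]
width: 0.0722
grip_force: 0.0
```

```bash
python3 -c "
from h import *
to(410.5,264,76.5,4.5)"
```

```text
off now [ 4.2 -5.7  0.5] twist 0.1 off after twist [ 4.2 -5.7  0.5] q7 -0.84 yang 4.6 t 11.1
```

Request:
step_arm(
  increments=[
    {"offset": [4,-5.5,0.5],"twist": 0},
    {"offset": [0,0,0],"twist": 0},
    {"offset": [0,0,0],"twist": 0},
    {"offset": [0,0,0],"twist": 0},
    {"offset": [0,0,0],"twist": 0},
    {"offset": [0,0,0],"twist": 0},
    {"offset": [0,0,-5],"twist": 0},
    {"offset": [0,0,-20],"twist": 0},
    {"offset": [0,0,-30],"twist": 0},
    {"offset": [0,0,0],"twist": 0},
  ],
  hand=40,
  grip_force=20,
)

```text
time_s: 12.35
tcp_pos: [0.4114, 0.2645, 0.1334]
tcp_rot: [2.13, 2.306, 0.006]
ft_force: [0.5, 0.2, -1.5]
width: 0.05
grip_force: 19.9
```

```bash
python3 -c "
from h import *
to(539,33,60,4)
im,W=cloud('scene'); save(im[200:360,200:360].repeat(3,0).repeat(3,1),'u1s.png')"
```

```text
off now [-241.   108.5   73.6] twist 0.6 off after twist [-239.9  110.8   73.6] q7 -0.78 yang 4.6 t 12.35
```

View pics/u1s.png

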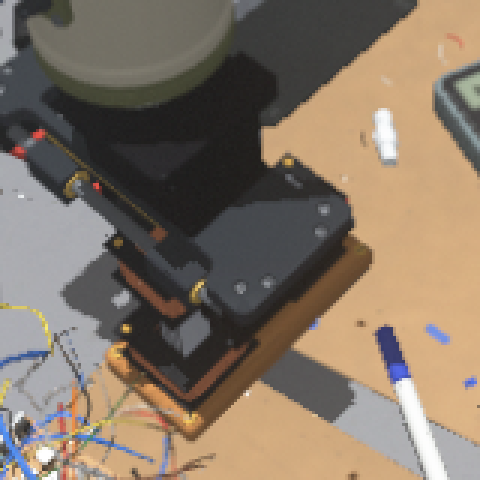

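The small coil is in the gripper at (150,280) in the crop, clear of the limb top at (185,335). The failed coil stayed down. I'll carry the small coil to the mat.

Request:
step_arm(
  increments=[
    {"offset": [-48,22,0],"twist": 0},
    {"offset": [-48,22,0],"twist": 0},
    {"offset": [-48,22,0],"twist": 0},
    {"offset": [-48,22,0],"twist": 0},
    {"offset": [-48.5,21,0],"twist": 0.6},
    {"offset": [0,0,35],"twist": 0},
    {"offset": [0,0,35],"twist": 0},
    {"offset": [0,0,24],"twist": 0},
    {"offset": [0,0,4],"twist": 0},
    {"offset": [0,0,0],"twist": 0},
  ],
)

```text
time_s: 13.65
tcp_pos: [0.5374, 0.0325, 0.0322]
tcp_rot: [-2.142, -2.296, 0.001]
ft_force: [-0.6, 0.4, -1.3]
width: 0.0504
grip_force: 19.9
```

Request:
step_arm(
  increments=[
    {"offset": [0,0,1.5],"twist": 0},
    {"offset": [0,0,1],"twist": 0},
    {"offset": [0,0,0.5],"twist": 0},
    {"offset": [0,0,0],"twist": 0},
    {"offset": [0,0,0],"twist": 0},
    {"offset": [0,0,0],"twist": 0},
    {"offset": [0,0,0],"twist": 0},
    {"offset": [0,0,0],"twist": 0},
    {"offset": [0,0,0],"twist": 0},
    {"offset": [0,0,0],"twist": 0},
  ],
)

```text
time_s: 14.9
tcp_pos: [0.538, 0.0326, 0.0312]
tcp_rot: [2.143, 2.296, -0.001]
ft_force: [-9.4, -1.1, 21.1]
width: 0.05
grip_force: 20.0
```

Request:
step_arm(
  increments=[
    {"offset": [0,0,-2],"twist": 0},
    {"offset": [0,0,0],"twist": 0},
    {"offset": [0,0,0],"twist": 0},
    {"offset": [0,0,0],"twist": 0},
    {"offset": [0,0,-10],"twist": 0},
    {"offset": [0,0,-30],"twist": 0},
    {"offset": [0,0,-40],"twist": 0},
    {"offset": [0,0,-40],"twist": 0},
    {"offset": [50,-20,0],"twist": 0},
    {"offset": [0,0,0],"twist": 0},
  ],
  hand=78,
)

```text
time_s: 16.15
tcp_pos: [0.5132, 0.085, 0.1529]
tcp_rot: [2.136, 2.303, 0.002]
ft_force: [0.3, -0.4, -0.5]
width: 0.0782
grip_force: 0.0
```

```bash
python3 -c "
from h import *
im,W=cloud('top'); rect(W,(.538,.033),.05,.034,.05,'upper mat');rect(W,(.613,.038),.07,.02,.034,'yoke')
rect(W,(.411,.266),.06,.04,.06,'failed'); rect(W,(.411,.266),.06,.08,.1,'limb')
rect(W,(.419,.177),.05,.06,.095,'tall')
im,W=cloud('scene'); rect(W,(.411,.266),.06,.04,.06,'failed s');rect(W,(.538,.033),.05,.034,.05,'upper mat');rect(W,(.613,.038),.07,.02,.034,'yoke')
rect(W,(.411,.266),.06,.08,.1,'limb')
to(411,264,130,5)"
```

```text
yoke c [617.6 -15. ] size [ 5.1 21.6] long ang 10.3 z 28.2 18
failed c [412.4 265.3] size [60.3 61.4] long ang 95.1 z 50.5 596
limb c [412.3 265.6] size [19.  21.8] long ang 89.5 z 87.5 107
tall c [418.6 177.8] size [50.  50.3] long ang 94.0 z 82.7 559
failed s c [410.  264.2] size [60.7 61.5] long ang 94.9 z 49.5 829
upper mat c [536.   33.5] size [51.2 51.5] long ang 4.4 z 38.8 264
yoke c [612.3  40.6] size [ 26.1 106.6] long ang 93.6 z 26.6 403
limb c [410.1 265.2] size [21.1 21.5] long ang 5.1 z 86.1 149
off now [189.6 -90.3  21.9] twist -1.0 off after twist [191.1 -87.1  21.9] q7 -0.37 yang 4.0 t 16.25
```

Request:
step_arm(
  increments=[
    {"offset": [48,-22,0],"twist": -1},
    {"offset": [48,-22,0],"twist": 0},
    {"offset": [48,-22,0],"twist": 0},
    {"offset": [48,-21,0],"twist": 0},
    {"offset": [0,0,22],"twist": 0},
    {"offset": [0,0,34],"twist": 0},
    {"offset": [0,0,34],"twist": 0},
    {"offset": [0,0,0],"twist": 0},
    {"offset": [0,0,0],"twist": 0},
    {"offset": [0,0,0],"twist": 0},
  ],
)

```text
time_s: 17.5
tcp_pos: [0.413, 0.2655, 0.0629]
tcp_rot: [2.123, 2.314, 0.003]
ft_force: [0.2, -0.0, 0.6]
width: 0.078
grip_force: 0.0
```

```bash
python3 -c "
from h import *
to(411,264.7,55.5,5)"
```

```text
off now [-0.6 -2.1  7.4] twist -0.1 off after twist [-0.6 -2.1  7.4] q7 -0.87 yang 4.9 t 17.5
```

Request:
step_arm(
  increments=[
    {"offset": [-0.5,-2,7.5],"twist": 0},
    {"offset": [0,0,0],"twist": 0},
    {"offset": [0,0,0],"twist": 0},
    {"offset": [0,0,0],"twist": 0},
    {"offset": [0,0,0],"twist": 0},
    {"offset": [0,0,-4],"twist": 0},
    {"offset": [0,0,-20],"twist": 0},
    {"offset": [0,0,-35],"twist": 0},
    {"offset": [0,0,-40],"twist": 0},
    {"offset": [0,0,0],"twist": 0},
  ],
  hand=50,
  grip_force=20,
)

```text
time_s: 18.75
tcp_pos: [0.4115, 0.2659, 0.1568]
tcp_rot: [2.121, 2.314, 0.008]
ft_force: [0.1, -0.2, -2.3]
width: 0.0601
grip_force: 20.0
```

```bash
python3 -c "
from h import *
import sys
im,W=cloud('scene'); save(im[180:360,200:400].repeat(3,0).repeat(3,1),'f1s.png')
to(596,-145,100,-54.8)"
```

```text
off now [-424.5  148.9   55.3] twist 59.8 off after twist [-85.2 441.7  55.3] q7 -0.76 yang 5.0 t 18.8
```

View pics/f1s.png

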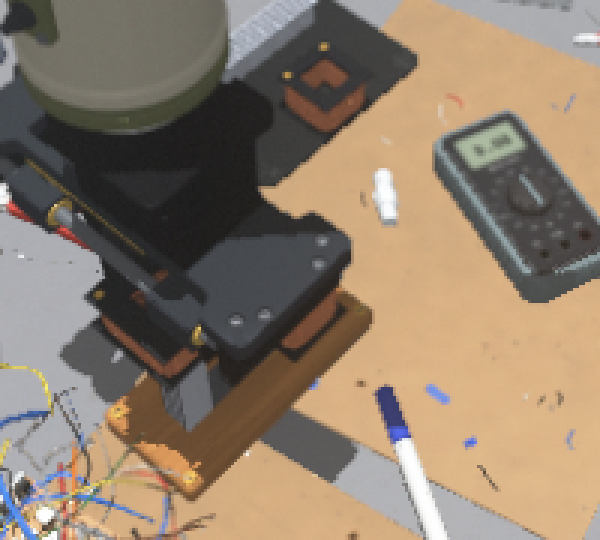

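The failed coil is held at (140,330) in the crop, clear of the bare limb at (185,395). The small coil and the yoke are on the mat. Next stop is the tray.

Request:
step_arm(
  increments=[
    {"offset": [-53,18.6,0],"twist": 0},
    {"offset": [-53,18.6,0],"twist": 0},
    {"offset": [-53,18.6,0],"twist": 0},
    {"offset": [-53,18.6,0],"twist": 0},
    {"offset": [-53,18.6,0],"twist": 0},
    {"offset": [-53,18.6,0],"twist": 0},
    {"offset": [-53,18.6,0],"twist": 0},
    {"offset": [-53,18.6,0],"twist": 0},
    {"offset": [0,0,0],"twist": 10},
    {"offset": [0,0,0],"twist": 10},
  ],
)

```text
time_s: 20.05
tcp_pos: [0.5944, -0.1454, 0.1516]
tcp_rot: [-2.497, -1.902, 0.001]
ft_force: [-0.4, 0.8, -1.3]
width: 0.0596
grip_force: 20.0
```

Request:
step_arm(
  increments=[
    {"offset": [0,0,0],"twist": 10},
    {"offset": [0,0,0],"twist": 10},
    {"offset": [0,0,0],"twist": 10},
    {"offset": [0,0,0],"twist": 9.8},
    {"offset": [0,0,20],"twist": 0},
    {"offset": [0,0,20],"twist": 0},
    {"offset": [0,0,20],"twist": 0},
    {"offset": [0,0,10],"twist": 0},
    {"offset": [0,0,0],"twist": 0},
    {"offset": [0,0,0],"twist": 0},
  ],
)

```text
time_s: 21.3
tcp_pos: [0.5955, -0.1451, 0.0837]
tcp_rot: [2.994, 0.949, 0.002]
ft_force: [-0.1, 0.1, -1.3]
width: 0.0596
grip_force: 20.0
```

```bash
python3 -c "
from h import *
im,W=cloud('scene'); save(im[120:220,310:470].repeat(4,0).repeat(4,1),'f2s.png')
rect(W,(.564,-.167),.11,.013,.022,'wall'); rect(W,(.536,-.191),.05,.03,.045,'new')
to(596,-145,43,-54.8)"
```

```text
wall c [ 562.5 -167. ] size [ 84.6 157.4] long ang 35.9 z 15.5 218
new c [ 534.1 -192.3] size [60.2 64.4] long ang 123.1 z 35.2 359
off now [ 0.3  0.2 40.9] twist -0.0 off after twist [ 0.3  0.2 40.9] q7 -1.0 yang -54.8 t 21.35
```

View pics/f2s.png

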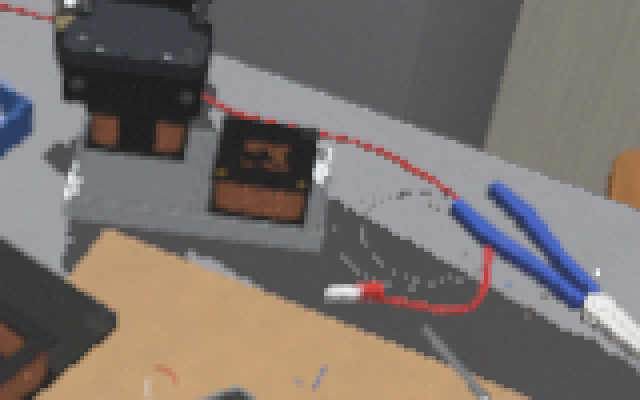

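The coil is over the empty half, at about (140,130) in the crop, and the new coil is at (265,170). I'll lower it.

Request:
step_arm(
  increments=[
    {"offset": [0,0,15],"twist": 0},
    {"offset": [0,0,15],"twist": 0},
    {"offset": [0,0,8],"twist": 0},
    {"offset": [0,0,2],"twist": 0},
    {"offset": [0,0,1],"twist": 0},
    {"offset": [0,0,0],"twist": 0},
    {"offset": [0,0,0],"twist": 0},
    {"offset": [0,0,0],"twist": 0},
    {"offset": [0,0,0],"twist": 0},
    {"offset": [0,0,0],"twist": 0},
  ],
)

```text
time_s: 22.6
tcp_pos: [0.595, -0.145, 0.0421]
tcp_rot: [2.995, 0.949, 0.0]
ft_force: [-0.2, 0.4, -1.9]
width: 0.0596
grip_force: 20.0
```

Request:
step_arm(
  increments=[
    {"offset": [0,0,0.6],"twist": 0},
    {"offset": [0,0,0],"twist": 0},
    {"offset": [0,0,0],"twist": 0},
    {"offset": [0,0,0],"twist": 0},
    {"offset": [0,0,-10],"twist": 0},
    {"offset": [0,0,-30],"twist": 0},
    {"offset": [0,0,-40],"twist": 0},
    {"offset": [-38,0,0],"twist": 0},
    {"offset": [-38,0,0],"twist": 0},
    {"offset": [0,0,0],"twist": 0},
  ],
  hand=78,
)

```text
time_s: 23.85
tcp_pos: [0.5311, -0.1915, 0.1222]
tcp_rot: [2.995, 0.942, -0.002]
ft_force: [-0.3, 0.9, 0.2]
width: 0.0778
grip_force: 0.0
```

```bash
python3 -c "
from h import *
im,W=cloud('scene'); save(im[120:220,310:470].repeat(4,0).repeat(4,1),'f3s.png')
rect(W,(.596,-.145),.05,.03,.045,'failed')
im,W=cloud('top'); rect(W,(.596,-.145),.05,.03,.045,'failed')
to(534.5,-191.5,43,-56)"
```

```text
failed c [ 594.2 -143.9] size [60.1 63.3] long ang 125.7 z 35.1 353
failed c [ 595.5 -144.5] size [59.6 60. ] long ang 36.2 z 36.4 501
off now [-0.6  2.9 79.3] twist 1.1 off after twist [-0.6  2.9 79.3] q7 -0.86 yang -54.9 t 23.95
```

View pics/f3s.png

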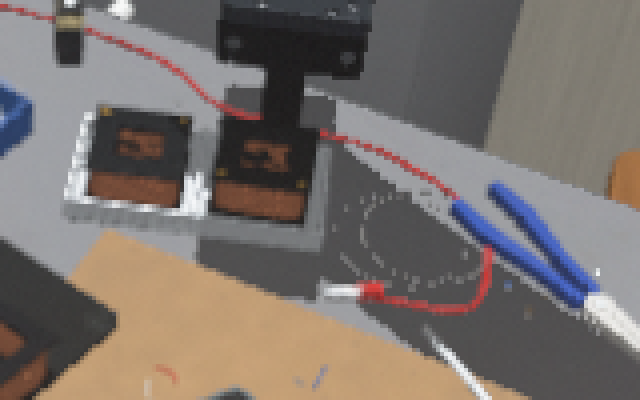

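The failed coil lies flat in its half, at (140,155) in the crop. Now I'll grip the new coil.

Request:
step_arm(
  increments=[
    {"offset": [-0.2,4,20],"twist": 2},
    {"offset": [0,0,30],"twist": 0},
    {"offset": [0,0,20],"twist": 0},
    {"offset": [0,0,8],"twist": 0},
    {"offset": [0,0,2],"twist": 0},
    {"offset": [0,0,0],"twist": 0},
    {"offset": [0,0,0],"twist": 0},
    {"offset": [0,0,0],"twist": 0},
    {"offset": [0,0,0],"twist": 0},
    {"offset": [0,0,0],"twist": 0},
  ],
)

```text
time_s: 25.2
tcp_pos: [0.535, -0.1922, 0.0416]
tcp_rot: [3.011, 0.896, 0.0]
ft_force: [-0.4, -0.2, -0.0]
width: 0.0781
grip_force: 0.0
```

```bash
python3 -c "
from h import *
to(535.5,-192,41.5,-57)"
```

```text
off now [0.5 0.1 0.1] twist 0.2 off after twist [0.5 0.1 0.1] q7 -0.94 yang -56.8 t 25.2
```

Request:
step_arm(
  increments=[
    {"offset": [0,0,0],"twist": 0},
    {"offset": [0,0,0],"twist": 0},
    {"offset": [0,0,0],"twist": 0},
    {"offset": [0,0,0],"twist": 0},
    {"offset": [0,0,0],"twist": 0},
    {"offset": [0,0,-4],"twist": 0},
    {"offset": [0,0,-25],"twist": 0},
    {"offset": [0,0,-45],"twist": 0},
    {"offset": [0,0,-45],"twist": 0},
    {"offset": [0,0,0],"twist": 0},
  ],
  hand=50,
  grip_force=20,
)

```text
time_s: 26.45
tcp_pos: [0.537, -0.1925, 0.1643]
tcp_rot: [3.007, 0.896, 0.008]
ft_force: [0.6, -0.7, -2.3]
width: 0.06
grip_force: 20.0
```

Request:
step_arm(
  increments=[
    {"offset": [0,0,0],"twist": -10.3},
    {"offset": [0,0,0],"twist": -10.3},
    {"offset": [0,0,0],"twist": -10.3},
    {"offset": [0,0,0],"twist": -10.3},
    {"offset": [0,0,0],"twist": -10.3},
    {"offset": [0,0,0],"twist": -10.3},
    {"offset": [50,-10,0],"twist": 0},
    {"offset": [50,-10,0],"twist": 0},
    {"offset": [50,-10,0],"twist": 0},
    {"offset": [0,0,0],"twist": 0},
  ],
)

```text
time_s: 27.7
tcp_pos: [0.4909, -0.0414, 0.1599]
tcp_rot: [-2.115, -2.322, 0.001]
ft_force: [-0.1, 0.1, -1.1]
width: 0.06
grip_force: 20.0
```

```bash
python3 -c "
from h import *
to(411.2,265.4,150,5)
im,W=cloud('top'); rect(W,(.411,.266),.06,.08,.1,'limb'); rect(W,(.419,.177),.06,.07,.1,'tall')"
```

```text
off now [312.9 -50.9  10. ] twist 0.3 off after twist [312.6 -52.6  10. ] q7 -0.04 yang 5.3 t 27.7
limb c [412.1 265.4] size [18.8 21.4] long ang 88.9 z 87.5 106
tall c [418.7 177.8] size [50.4 50.6] long ang 5.1 z 82.8 533
```

Request:
step_arm(
  increments=[
    {"offset": [52,-8.5,0],"twist": 0.3},
    {"offset": [52,-8.5,0],"twist": 0},
    {"offset": [52,-8.5,0],"twist": 0},
    {"offset": [52,-8.5,0],"twist": 0},
    {"offset": [52,-8.5,0],"twist": 0},
    {"offset": [52,-9,0],"twist": 0},
    {"offset": [0,0,15],"twist": 0},
    {"offset": [0,0,10],"twist": 0},
    {"offset": [0,0,0],"twist": 0},
    {"offset": [0,0,0],"twist": 0},
  ],
)

```text
time_s: 29.0
tcp_pos: [0.4158, 0.2604, 0.1355]
tcp_rot: [2.131, 2.308, -0.0]
ft_force: [-0.6, -0.1, -0.8]
width: 0.06
grip_force: 20.0
```

```bash
python3 -c "
from h import *
to(411.2,265.4,125,5)
im,W=cloud('scene'); save(im[200:360,200:360].repeat(4,0).repeat(4,1)[:600,:640],'n1s.png')
z=W[...,2]; m=(np.hypot(W[...,0]-.411,W[...,1]-.265)<.06)
for a,b in((.09,.1),(.1,.11),(.11,.13)): rect(W,(.411,.265),.045,a,b,str(a))
im,W=cloud('top'); rect(W,(.411,.265),.045,.115,.14,'top')"
```

```text
off now [ 5.3 -4.2 10.5] twist -0.4 off after twist [ 5.4 -4.2 10.5] q7 -0.78 yang 4.6 t 29.0
0.09 c [441.5 291.4] size [0.  1.1] long ang 133.3 z 99.2 2
0.1 c [409.1 285. ] size [22.3 61.9] long ang 23.3 z 102.7 172
0.11 c [417.  278.1] size [25.6 69.4] long ang 3.1 z 128.6 352
top c [426.7 237.1] size [12.  41.1] long ang 4.9 z 131.0 109
```

View pics/n1s.png

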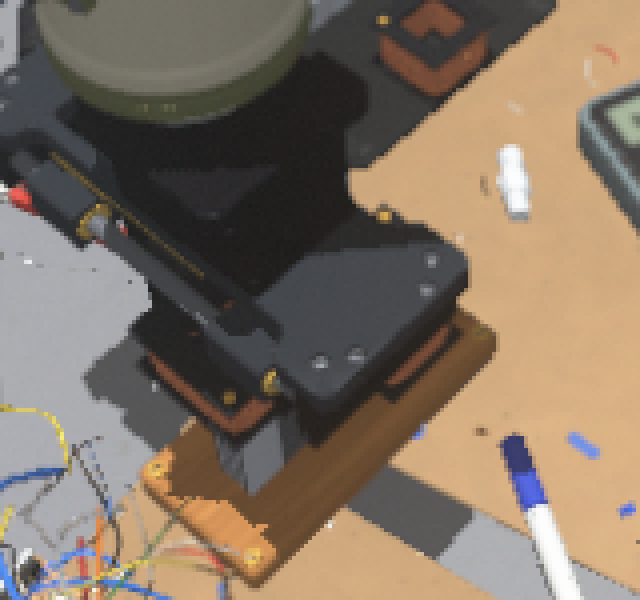

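The coil hangs above the limb: the coil is at (210,370) and the limb at (260,450) in the crop. I'll correct by 5 mm and measure the coil's far edge.

Request:
step_arm(
  increments=[
    {"offset": [5.3,-4.2,0],"twist": -0.3},
    {"offset": [0,0,0],"twist": 0},
    {"offset": [0,0,0],"twist": 0},
    {"offset": [0,0,0],"twist": 0},
    {"offset": [0,0,0],"twist": 0},
    {"offset": [0,0,0],"twist": 0},
    {"offset": [0,0,0],"twist": 0},
    {"offset": [0,0,0],"twist": 0},
    {"offset": [0,0,0],"twist": 0},
    {"offset": [0,0,0],"twist": 0},
  ],
)

```text
time_s: 30.35
tcp_pos: [0.4106, 0.2663, 0.1354]
tcp_rot: [2.123, 2.316, -0.0]
ft_force: [-0.3, 0.6, -1.3]
width: 0.0597
grip_force: 20.0
```

```bash
python3 -c "
from h import *
to(411.2,265.4,125,5)
s=monitor.observe();M=R.from_rotvec(s['tcp_rot']).as_matrix()
im,W=cloud('scene'); P=W.reshape(-1,3)
# reference: same visible edges for base & limb
L=(P*1000-np.array([411.2,265.4,0]))@np.array([[np.cos(np.radians(95)),np.sin(np.radians(95)),0],[np.cos(np.radians(5)),np.sin(np.radians(5)),0],[0,0,1]]).T
for z0,z1 in((98,101),(101,104),(104,110),(110,122),(122,126),(126,132)):
    Q=L[(L[:,2]>z0)&(L[:,2]<z1)&(abs(L[:,0])<50)&(abs(L[:,1])<50)]
    if len(Q)>3: print(z0,len(Q),'x',np.percentile(Q[:,0],[0,2,50,90,98,100]).round(1),'y',np.percentile(Q[:,1],[0,2,50,98,100]).round(1))
Q=L[(abs(L[:,0])<15)&(abs(L[:,1])<15)&(L[:,2]>30)&(L[:,2]<90)];print('limb',len(Q),Q.min(0).round(1),Q.max(0).round(1))
np.save('n2.npy',L)"
```

```text
off now [-1.   0.6 10.4] twist -0.0 off after twist [-1.   0.6 10.4] q7 -0.79 yang 5.0 t 30.35
98 24 x [ 8.2  8.3 28.1 30.4 30.9 31.1] y [-32.  -32.    4.9  28.   28.1]
101 97 x [ 6.   7.6 27.9 30.2 31.2 31.3] y [-32.9 -32.  -17.9  25.9  27. ]
104 50 x [ 7.   9.2 26.5 28.1 29.5 30.3] y [-30.2 -30.  -20.6  20.3  22.9]
110 92 x [-12.3  -9.8  19.   27.8  28.3  28.4] y [-41.3 -40.8  -9.2  34.8  36.5]
122 18 x [-8.3 -7.9  9.1 18.5 23.8 24.5] y [-41.5 -41.3  11.8  35.7  36.3]
126 408 x [-8.  -5.4 22.2 29.6 30.7 31.6] y [-40.6 -31.6   5.6  27.8  35.6]
limb 67 [-10.2 -12.   30.2] [ 9.7 -0.6 52.5]
```

Request:
step_arm(
  increments=[
    {"offset": [-0.8,0.2,0],"twist": 0},
    {"offset": [0,0,5],"twist": 0},
    {"offset": [0,0,5],"twist": 0},
    {"offset": [0,0,5],"twist": 0},
    {"offset": [0,0,5],"twist": 0},
    {"offset": [0,0,5],"twist": 0},
    {"offset": [0,0,5],"twist": 0},
    {"offset": [0,0,0],"twist": 0},
    {"offset": [0,0,0],"twist": 0},
    {"offset": [0,0,0],"twist": 0},
  ],
)

```text
time_s: 31.65
tcp_pos: [0.4109, 0.2656, 0.1056]
tcp_rot: [2.123, 2.315, 0.0]
ft_force: [-0.3, 0.7, -1.6]
width: 0.0601
grip_force: 20.0
```

Coil bottom is about 70 mm up and past the limb top with no contact force, so the limb is in the hole.

Request:
step_arm(
  increments=[
    {"offset": [0,0,12],"twist": 0},
    {"offset": [0,0,12],"twist": 0},
    {"offset": [0,0,12],"twist": 0},
    {"offset": [0,0,8],"twist": 0},
    {"offset": [0,0,3],"twist": 0},
    {"offset": [0,0,1.5],"twist": 0},
    {"offset": [0,0,0.5],"twist": 0},
    {"offset": [0,0,0],"twist": 0},
    {"offset": [0,0,0],"twist": 0},
    {"offset": [0,0,0],"twist": 0},
  ],
)

```text
time_s: 32.9
tcp_pos: [0.4109, 0.2656, 0.0565]
tcp_rot: [2.123, 2.315, 0.0]
ft_force: [0.3, -0.4, -0.8]
width: 0.0601
grip_force: 20.0
```

Request:
step_arm(
  increments=[
    {"offset": [0,0,0.7],"twist": 0},
    {"offset": [0,0,0],"twist": 0},
    {"offset": [0,0,0],"twist": 0},
    {"offset": [0,0,0],"twist": 0},
    {"offset": [0,0,-10],"twist": 0},
    {"offset": [0,0,-30],"twist": 0},
    {"offset": [0,0,-40],"twist": 0},
    {"offset": [-50,25,-20],"twist": 0},
    {"offset": [-50,25,0],"twist": 0},
    {"offset": [0,0,0],"twist": 0},
  ],
  hand=78,
)

```text
time_s: 34.15
tcp_pos: [0.4716, 0.166, 0.1562]
tcp_rot: [2.131, 2.307, -0.0]
ft_force: [0.2, 0.1, -0.2]
width: 0.0777
grip_force: 0.0
```

```bash
python3 -c "
from h import *
im,W=cloud('top'); rect(W,(.411,.266),.06,.04,.06,'new'); rect(W,(.411,.266),.06,.08,.1,'limb');rect(W,(.419,.177),.05,.06,.095,'tall');rect(W,(.538,.033),.05,.034,.05,'upper')
im,W=cloud('scene'); rect(W,(.411,.266),.06,.04,.06,'new s');rect(W,(.419,.177),.05,.06,.095,'tall');rect(W,(.538,.033),.05,.034,.05,'upper')
to(538,33,90,4)"
```

```text
new c [405.3 280.3] size [31.  50.5] long ang 5.1 z 50.3 181
limb c [408.6 273.3] size [ 5.3 14.7] long ang 20.1 z 88.1 18
upper c [539.1  34.5] size [49.9 50.5] long ang 3.1 z 40.5 354
new s c [409.6 265. ] size [60.8 61.2] long ang 4.0 z 49.4 828
tall c [417.5 175.6] size [50.6 51.7] long ang 4.6 z 81.7 763
off now [-142.7   56.7   66.1] twist 0.9 off after twist [-141.8   59.    66.1] q7 -0.54 yang 4.9 t 34.25
```

The new coil sits flat on the base, centred on the limb. Next is the small coil.

Request:
step_arm(
  increments=[
    {"offset": [-50,20,0],"twist": 0.9},
    {"offset": [-50,20,0],"twist": 0},
    {"offset": [-42,19,0],"twist": 0},
    {"offset": [0,0,35],"twist": 0},
    {"offset": [0,0,35],"twist": 0},
    {"offset": [0,0,30],"twist": 0},
    {"offset": [0,0,0],"twist": 0},
    {"offset": [0,0,0],"twist": 0},
    {"offset": [0,0,0],"twist": 0},
    {"offset": [0,0,0],"twist": 0},
  ],
  hand=72,
)

```text
time_s: 35.5
tcp_pos: [0.5395, 0.0332, 0.0567]
tcp_rot: [2.14, 2.298, 0.001]
ft_force: [-0.2, -0.7, -0.4]
width: 0.0722
grip_force: 0.0
```

```bash
python3 -c "
from h import *
to(538,33.2,32.5,4)"
```

```text
off now [ 0.1 -1.5 24.2] twist 0.1 off after twist [ 0.1 -1.5 24.2] q7 -0.38 yang 4.1 t 35.5
```

Request:
step_arm(
  increments=[
    {"offset": [0,-1.5,14],"twist": 0},
    {"offset": [0,0,10],"twist": 0},
    {"offset": [0,0,0],"twist": 0},
    {"offset": [0,0,0],"twist": 0},
    {"offset": [0,0,0],"twist": 0},
    {"offset": [0,0,0],"twist": 0},
    {"offset": [0,0,0],"twist": 0},
    {"offset": [0,0,0],"twist": 0},
    {"offset": [0,0,0],"twist": 0},
    {"offset": [0,0,0],"twist": 0},
  ],
)

```text
time_s: 36.75
tcp_pos: [0.5375, 0.033, 0.0318]
tcp_rot: [2.141, 2.299, -0.0]
ft_force: [-0.4, -0.5, 0.3]
width: 0.072
grip_force: 0.0
```

Request:
step_arm(
  increments=[
    {"offset": [0,0,0],"twist": 0},
    {"offset": [0,0,0],"twist": 0},
    {"offset": [0,0,0],"twist": 0},
    {"offset": [0,0,0],"twist": 0},
    {"offset": [0,0,0],"twist": 0},
    {"offset": [0,0,-5],"twist": 0},
    {"offset": [0,0,-25],"twist": 0},
    {"offset": [0,0,-40],"twist": 0},
    {"offset": [0,0,-40],"twist": 0},
    {"offset": [0,0,0],"twist": 0},
  ],
  hand=40,
)

```text
time_s: 38.0
tcp_pos: [0.5391, 0.0334, 0.1448]
tcp_rot: [2.138, 2.296, 0.005]
ft_force: [0.3, -0.6, -2.6]
width: 0.0499
grip_force: 19.9
```

```bash
python3 -c "
from h import *
to(411,265.5,135,5)"
```

```text
off now [ 240.6 -111.4    9. ] twist -0.9 off after twist [ 242.4 -107.4    9. ] q7 -0.31 yang 4.1 t 38.0
```

Request:
step_arm(
  increments=[
    {"offset": [48,-22,0],"twist": 0},
    {"offset": [48,-22,0],"twist": 0},
    {"offset": [48,-22,0],"twist": 0},
    {"offset": [48,-22,0],"twist": 0},
    {"offset": [48,-22,0],"twist": -0.9},
    {"offset": [0,0,8],"twist": 0},
    {"offset": [0,0,0],"twist": 0},
    {"offset": [0,0,0],"twist": 0},
    {"offset": [0,0,0],"twist": 0},
    {"offset": [0,0,0],"twist": 0},
  ],
)

```text
time_s: 39.25
tcp_pos: [0.4111, 0.2642, 0.1338]
tcp_rot: [2.124, 2.314, 0.0]
ft_force: [-0.2, 0.3, -0.7]
width: 0.05
grip_force: 19.9
```

```bash
python3 -c "
from h import *
to(411,265.5,135,5)"
```

```text
off now [ 1.3  0.  -1.2] twist -0.1 off after twist [ 1.3  0.  -1.2] q7 -0.79 yang 4.9 t 39.25
```

Request:
step_arm(
  increments=[
    {"offset": [0.7,0,0],"twist": 0},
    {"offset": [0,0,0],"twist": 0},
    {"offset": [0,0,0],"twist": 0},
    {"offset": [0,0,0],"twist": 0},
    {"offset": [0,0,0],"twist": 0},
    {"offset": [0,0,0],"twist": 0},
    {"offset": [0,0,0],"twist": 0},
    {"offset": [0,0,0],"twist": 0},
    {"offset": [0,0,0],"twist": 0},
    {"offset": [0,0,0],"twist": 0},
  ],
)

```text
time_s: 40.5
tcp_pos: [0.4107, 0.2654, 0.1337]
tcp_rot: [2.123, 2.316, -0.0]
ft_force: [-0.5, -0.2, -0.2]
width: 0.0498
grip_force: 19.9
```

```bash
python3 -c "
from h import *
to(411,265.5,135,5)
im,W=cloud('scene'); P=W.reshape(-1,3)
L=(P*1000-np.array([411.2,265.4,0]))@np.array([[np.cos(np.radians(95)),np.sin(np.radians(95)),0],[np.cos(np.radians(5)),np.sin(np.radians(5)),0],[0,0,1]]).T
for z0,z1 in((103,106),(106,109),(109,112),(112,120),(128,138),(138,144)):
    Q=L[(L[:,2]>z0)&(L[:,2]<z1)&(abs(L[:,0])<50)&(abs(L[:,1])<50)]
    if len(Q)>3: print(z0,len(Q),'x',np.percentile(Q[:,0],[50,90,98,100]).round(1),'y',np.percentile(Q[:,1],[0,2,50,98,100]).round(1))
"
```

```text
off now [ 0.1  0.3 -1.3] twist -0.0 off after twist [ 0.1  0.3 -1.3] q7 -0.79 yang 5.0 t 40.5
106 27 x [21.5 24.5 25.  25.2] y [-27.  -26.7 -16.2  19.9  21.8]
109 76 x [22.5 24.7 25.  25.4] y [-35.3 -27.1  -7.2  21.6  22.2]
112 61 x [21.1 21.9 22.1 22.3] y [-36.5 -36.4 -16.1  16.   17.7]
128 25 x [ 0.8 21.9 22.1 22.2] y [-34.7 -29.2  11.4  12.8  13. ]
138 171 x [19.8 24.3 24.9 25.2] y [-26.7 -25.    9.7  23.6  24.8]
```

Centred on the limb, so down.

Request:
step_arm(
  increments=[
    {"offset": [0,0,7],"twist": 0},
    {"offset": [0,0,7],"twist": 0},
    {"offset": [0,0,7],"twist": 0},
    {"offset": [0,0,7],"twist": 0},
    {"offset": [0,0,10],"twist": 0},
    {"offset": [0,0,10],"twist": 0},
    {"offset": [0,0,6],"twist": 0},
    {"offset": [0,0,1.5],"twist": 0},
    {"offset": [0,0,0],"twist": 0},
    {"offset": [0,0,0],"twist": 0},
  ],
)

```text
time_s: 41.8
tcp_pos: [0.4109, 0.2655, 0.0785]
tcp_rot: [2.123, 2.315, 0.001]
ft_force: [-0.2, 0.6, -2.7]
width: 0.0499
grip_force: 19.9
```

Request:
step_arm(
  increments=[
    {"offset": [0,0,1],"twist": 0},
    {"offset": [0,0,0.8],"twist": 0},
    {"offset": [0,0,0],"twist": 0},
    {"offset": [0,0,0],"twist": 0},
    {"offset": [0,0,0],"twist": 0},
    {"offset": [0,0,0],"twist": 0},
    {"offset": [0,0,0],"twist": 0},
    {"offset": [0,0,0],"twist": 0},
    {"offset": [0,0,0],"twist": 0},
    {"offset": [0,0,0],"twist": 0},
  ],
)

```text
time_s: 43.05
tcp_pos: [0.4107, 0.2654, 0.0764]
tcp_rot: [2.123, 2.316, -0.0]
ft_force: [0.1, 0.0, -1.8]
width: 0.0496
grip_force: 19.9
```

Request:
step_arm(
  increments=[
    {"offset": [0,0,0],"twist": 0},
    {"offset": [0,0,0],"twist": 0},
    {"offset": [0,0,0],"twist": 0},
    {"offset": [0,0,0],"twist": 0},
    {"offset": [0,0,-10],"twist": 0},
    {"offset": [0,0,-30],"twist": 0},
    {"offset": [0,0,-40],"twist": 0},
    {"offset": [-50,40,0],"twist": 0},
    {"offset": [-50,40,0],"twist": 0},
    {"offset": [0,0,0],"twist": 0},
  ],
  hand=70,
)

```text
time_s: 44.3
tcp_pos: [0.4999, 0.1703, 0.1566]
tcp_rot: [2.132, 2.306, -0.0]
ft_force: [-1.2, -0.0, -0.4]
width: 0.0698
grip_force: 0.0
```

```bash
python3 -c "
from h import *
im,W=cloud('scene'); save(im[120:360,200:420].repeat(2,0).repeat(2,1),'u2s.png'); rect(W,(.411,.266),.05,.074,.095,'upper s');rect(W,(.411,.266),.06,.045,.055,'new s')
rect(W,(.613,.038),.08,.02,.033,'yoke');rect(W,(.419,.177),.05,.07,.095,'tall')
im,W=cloud('top'); rect(W,(.613,.038),.08,.02,.033,'yoke t');rect(W,(.411,.266),.05,.074,.095,'upper');rect(W,(.419,.177),.05,.07,.095,'tall')
to(613,38,90,4)"
```

```text
upper s c [408.9 264.5] size [50.7 51.7] long ang 94.7 z 83.4 775
new s c [409.5 265.4] size [59.7 63.5] long ang 5.7 z 50.4 405
yoke c [614.7 -12.7] size [14.5 22.2] long ang 178.9 z 27.0 41
tall c [416.9 175.7] size [49.8 51.5] long ang 4.6 z 82.0 672
yoke t c [614.5  38.5] size [ 24.2 111.7] long ang 94.0 z 28.2 495
upper c [411.3 265.6] size [50.4 50.8] long ang 94.5 z 84.7 486
off now [-146.4  104.    66.7] twist 0.9 off after twist [-144.7  106.3   66.7] q7 -0.57 yang 4.9 t 44.4
```

View pics/u2s.png

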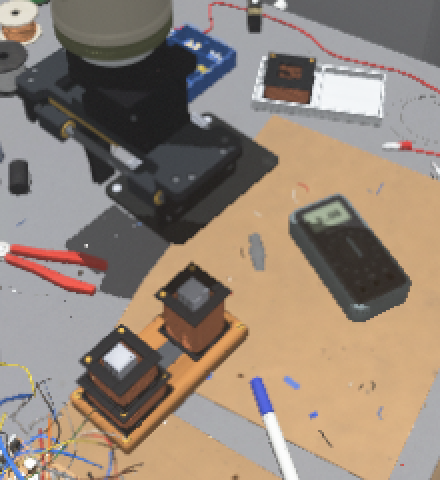

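The new coil and the small coil are stacked at (120,370) with the limb top showing through. The failed coil is in the tray at (290,75). Only the yoke is left.

Request:
step_arm(
  increments=[
    {"offset": [-48,35,0],"twist": 0.9},
    {"offset": [-48,35,0],"twist": 0},
    {"offset": [-48.5,36,0],"twist": 0},
    {"offset": [0,0,30],"twist": 0},
    {"offset": [0,0,30],"twist": 0},
    {"offset": [0,0,30],"twist": 0},
    {"offset": [0,0,15],"twist": 0},
    {"offset": [0,0,0],"twist": 0},
    {"offset": [0,0,0],"twist": 0},
    {"offset": [0,0,0],"twist": 0},
  ],
  hand=60,
)

```text
time_s: 45.65
tcp_pos: [0.6143, 0.039, 0.0527]
tcp_rot: [2.14, 2.298, 0.002]
ft_force: [-0.8, -0.0, -0.7]
width: 0.0601
grip_force: 0.0
```

```bash
python3 -c "
from h import *
to(613.5,38,33.5,4)"
```

```text
off now [-1.  -0.9 19.2] twist 0.1 off after twist [-1.  -0.9 19.2] q7 -0.41 yang 4.1 t 45.65
```

Request:
step_arm(
  increments=[
    {"offset": [-1,-0.8,10],"twist": 0},
    {"offset": [0,0,7],"twist": 0},
    {"offset": [0,0,2],"twist": 0},
    {"offset": [0,0,0],"twist": 0},
    {"offset": [0,0,0],"twist": 0},
    {"offset": [0,0,0],"twist": 0},
    {"offset": [0,0,0],"twist": 0},
    {"offset": [0,0,0],"twist": 0},
    {"offset": [0,0,0],"twist": 0},
    {"offset": [0,0,0],"twist": 0},
  ],
)

```text
time_s: 46.9
tcp_pos: [0.6129, 0.0378, 0.0324]
tcp_rot: [2.141, 2.299, -0.0]
ft_force: [0.6, 0.2, -0.5]
width: 0.0598
grip_force: 0.0
```

Request:
step_arm(
  increments=[
    {"offset": [0,0,0],"twist": 0},
    {"offset": [0,0,0],"twist": 0},
    {"offset": [0,0,0],"twist": 0},
    {"offset": [0,0,0],"twist": 0},
    {"offset": [0,0,0],"twist": 0},
    {"offset": [0,0,-5],"twist": 0},
    {"offset": [0,0,-25],"twist": 0},
    {"offset": [0,0,-45],"twist": 0},
    {"offset": [0,0,-45],"twist": 0},
    {"offset": [0,0,0],"twist": 0},
  ],
  hand=10,
  grip_force=35,
)

```text
time_s: 48.15
tcp_pos: [0.6145, 0.0384, 0.1561]
tcp_rot: [2.138, 2.296, 0.006]
ft_force: [0.6, 0.2, -4.3]
width: 0.0214
grip_force: 35.0
```

```bash
python3 -c "
from h import *
to(415,221.3,150,5)"
```

```text
off now [ 196.6 -186.     5. ] twist -0.9 off after twist [ 199.6 -182.8    5. ] q7 -0.34 yang 4.1 t 48.15
```

Request:
step_arm(
  increments=[
    {"offset": [39.5,-37,0],"twist": 0},
    {"offset": [39.5,-37,0],"twist": 0},
    {"offset": [39.5,-37,0],"twist": 0},
    {"offset": [39.5,-37,0],"twist": 0},
    {"offset": [39.5,-37,0],"twist": -0.9},
    {"offset": [0,0,0],"twist": 0},
    {"offset": [0,0,10],"twist": 0},
    {"offset": [0,0,10],"twist": 0},
    {"offset": [0,0,0],"twist": 0},
    {"offset": [0,0,0],"twist": 0},
  ],
)

```text
time_s: 49.4
tcp_pos: [0.4145, 0.2215, 0.1323]
tcp_rot: [-2.123, -2.314, 0.0]
ft_force: [-0.9, 0.3, -3.7]
width: 0.0216
grip_force: 35.0
```

```bash
python3 -c "
from h import *
to(415,221,115,5)"
```

```text
off now [-0.6  0.4 17.3] twist -0.1 off after twist [-0.6  0.4 17.3] q7 -0.68 yang 4.9 t 49.4
```

Request:
step_arm(
  increments=[
    {"offset": [-0.5,0.4,8],"twist": 0},
    {"offset": [0,0,6],"twist": 0},
    {"offset": [0,0,2],"twist": 0},
    {"offset": [0,0,0],"twist": 0},
    {"offset": [0,0,0],"twist": 0},
    {"offset": [0,0,0],"twist": 0},
    {"offset": [0,0,0.7],"twist": 0},
    {"offset": [0,0,0],"twist": 0},
    {"offset": [0,0,0],"twist": 0},
    {"offset": [0,0,0],"twist": 0},
  ],
)

```text
time_s: 50.65
tcp_pos: [0.4148, 0.2212, 0.1157]
tcp_rot: [2.123, 2.316, -0.0]
ft_force: [-0.5, 0.3, -4.1]
width: 0.0218
grip_force: 35.0
```

Still hanging free, so a little lower.

Request:
step_arm(
  increments=[
    {"offset": [0,0,0.6],"twist": 0},
    {"offset": [0,0,0],"twist": 0},
    {"offset": [0,0,0.5],"twist": 0},
    {"offset": [0,0,0],"twist": 0},
    {"offset": [0,0,0],"twist": 0},
    {"offset": [0,0,0],"twist": 0},
    {"offset": [0,0,0],"twist": 0},
    {"offset": [0,0,0],"twist": 0},
    {"offset": [0,0,0],"twist": 0},
    {"offset": [0,0,0],"twist": 0},
  ],
)

```text
time_s: 51.9
tcp_pos: [0.4148, 0.2212, 0.1146]
tcp_rot: [2.123, 2.316, -0.0]
ft_force: [-0.4, 0.2, -4.4]
width: 0.0215
grip_force: 35.0
```

Request:
step_arm(
  increments=[
    {"offset": [0,0,0.5],"twist": 0},
    {"offset": [0,0,0],"twist": 0},
    {"offset": [0,0,0.4],"twist": 0},
    {"offset": [0,0,0],"twist": 0},
    {"offset": [0,0,0],"twist": 0},
    {"offset": [0,0,0],"twist": 0},
    {"offset": [0,0,0],"twist": 0},
    {"offset": [0,0,0],"twist": 0},
    {"offset": [0,0,0],"twist": 0},
    {"offset": [0,0,0],"twist": 0},
  ],
)

```text
time_s: 53.15
tcp_pos: [0.4148, 0.2213, 0.1143]
tcp_rot: [2.123, 2.315, -0.001]
ft_force: [-4.5, -3.9, 9.8]
width: 0.0212
grip_force: 35.0
```

Contact. I'll release and retreat upward.

Request:
step_arm(
  increments=[
    {"offset": [0,0,-0.4],"twist": 0},
    {"offset": [0,0,0],"twist": 0},
    {"offset": [0,0,0],"twist": 0},
    {"offset": [0,0,0],"twist": 0},
    {"offset": [0,0,-8],"twist": 0},
    {"offset": [0,0,-20],"twist": 0},
    {"offset": [0,0,-40],"twist": 0},
    {"offset": [-50,40,-20],"twist": 0},
    {"offset": [-50,40,0],"twist": 0},
    {"offset": [-50,40,0],"twist": 0},
  ],
  hand=60,
)

```text
time_s: 54.4
tcp_pos: [0.5439, 0.0859, 0.203]
tcp_rot: [2.122, 2.314, 0.003]
ft_force: [1.0, 0.8, 0.7]
width: 0.0601
grip_force: 0.0
```

Request:
step_arm(
  increments=[
    {"offset": [-40,0,0],"twist": 0},
    {"offset": [-40,0,0],"twist": 0},
    {"offset": [0,0,0],"twist": 0},
    {"offset": [0,0,0],"twist": 0},
    {"offset": [0,0,0],"twist": 0},
    {"offset": [0,0,0],"twist": 0},
    {"offset": [0,0,0],"twist": 0},
    {"offset": [0,0,0],"twist": 0},
    {"offset": [0,0,0],"twist": 0},
    {"offset": [0,0,0],"twist": 0},
  ],
)

```text
time_s: 55.65
tcp_pos: [0.5491, 0.0079, 0.2008]
tcp_rot: [2.123, 2.316, -0.0]
ft_force: [0.3, -0.0, 0.2]
width: 0.06
grip_force: 0.0
```

```bash
python3 -c "
from h import *
for n in('scene','top'):
    im,W=cloud(n); print(n)
    if n=='scene': save(im[120:360,200:420].repeat(2,0).repeat(2,1),'y2s.png')
    rect(W,(.413,.222),.09,.100,.125,'yoke'); rect(W,(.40,.22),.13,.012,.027,'base')
    rect(W,(.411,.266),.05,.074,.095,'upper');rect(W,(.411,.266),.06,.045,.055,'new');rect(W,(.419,.177),.05,.07,.095,'tall');rect(W,(.596,-.145),.05,.03,.045,'failed')
"
```

```text
scene
yoke c [413.1 219.7] size [ 24.7 113. ] long ang 95.7 z 109.5 923
base c [412.4 221. ] size [ 76.  164.6] long ang 93.8 z 19.6 1413
upper c [410.3 254.2] size [52.5 70.8] long ang 95.9 z 83.3 512
new c [409.3 265.1] size [60.7 60.7] long ang 3.7 z 50.4 401
tall c [400.7 186.4] size [22.8 73.4] long ang 98.8 z 82.0 327
failed c [ 594.5 -144.1] size [60.  62.6] long ang 125.1 z 35.3 351
top
yoke c [415.2 221.8] size [ 22.8 111.8] long ang 94.8 z 110.5 639
base c [416.  221.3] size [ 76.8 163.1] long ang 94.5 z 20.4 984
upper c [411.2 265.5] size [50.  50.5] long ang 94.3 z 84.6 318
new c [390.1 264.1] size [20.8 61.3] long ang 100.6 z 51.1 119
tall c [418.5 177.9] size [50.3 50.6] long ang 94.8 z 82.6 341
```

View pics/y2s.png

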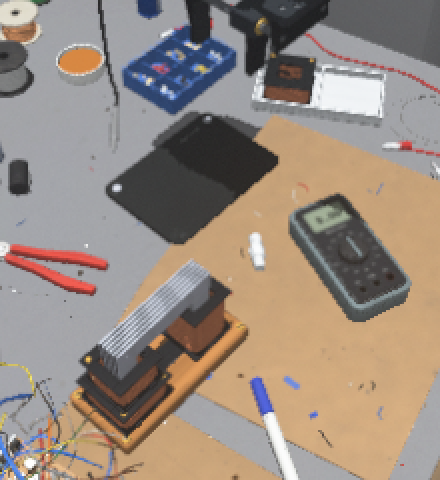

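The yoke lies squarely across both limbs at (155,310), within 1 mm of its first reading in both cameras. The coils are stacked below it and the failed coil is in the tray, so I'm handing in.

```bash
python3 -c "
from h import *
print(job_done())"
```

```text
the job is handed in; nothing more can be done
None
```

The job is handed in but gave no verdict; in the last pictures the replacement is flat on the base, the small coil is on top of it, the yoke is square across both limbs, the failed coil is in the tray, and the tall coil is where it started.

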